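Clear the way and open the incubator tray

TASK

Open the small block incubator so that its tube block can be changed: the tray has to slide out to the front, all the way to its stop, but a container has been left standing in its way. First move that container aside and leave it standing upright on the bench, clear of the tray's path, then pull the tray fully out by its handle. Leave the other containers and the small vials where they stand, and do not tip or knock anything over.

Things in the scene. Friction and masses are not known exactly. Their poses are not given: they have to be found in the camera images.
- incubator: White bench incubator, a fixed box 200 mm deep (its x), 200 wide (y), 115 high, turned up to 0.2 rad. Origin: centre of its underside, on the bench; x points to its back, y to its left seen from the robot, z up; front face at x = -0.10. The bench in front of it, x = -0.29 to -0.22 of its frame and 0.17 to 0.23 m to the left or right of its middle line, is free for setting something down.
- tray (a joint): How far the tray is pulled out, in m: 0 closed, 0.13 at its stop; starts at 0 to 0.012. It slides out of the front along the incubator's -x, resists with about 2.5 N friction and stays where it is left. Its path is 144 mm wide, centred on the incubator's y = 0, and with the handle reaches to x = -0.293 of the incubator's frame.
- tray_handle (a point): Middle of the tray's dark bow handle: a level round bar 10 mm thick, parallel to the incubator's front (its y), 80 mm of it straight, 84 mm above the bench, 58 mm before the housing when closed; moves with the tray. Behind it is the tray's grey front panel (144 mm wide, top at 93 mm); the gap between bar and panel, 39 mm, is open above and below. Axes as the incubator's.
- bottle_mid (a point): Clear plastic bottle, a little white in it, with a blue screw cap, 52 mm in diameter up to its shoulder at 80 mm, 115 mm high, loose, 0.15 to 0.35 kg. The point is on its axis, half-way up (57 mm above the bench); z is its axis. One of bottle, jar and tub stands in front of the tray, the other two beside the incubator, in any arrangement.
- jar_mid (a point): Off-white straight jar with a white ribbed cap, 60 mm in diameter, 90 mm high, loose, 0.1 to 0.22 kg. The point is on its axis, half-way up (45 mm); z is its axis.
- tub_mid (a point): Squat tub with a blue wall and a pale ribbed cap, 65 mm in diameter, 70 mm high, loose, 0.1 to 0.22 kg. The point is on its axis, half-way up (35 mm); z is its axis. (Not to be touched: a bench instrument 264 mm high at the right, x = 0.34 to 0.76 and y below -0.5 of the world; low clutter before it.)
- vial_1_mid (a point): White black-capped sample vial, 27 mm in diameter, 66 mm high, loose, standing on the near left of the bench; to be left alone. The point is on its axis, half-way up (33 mm).
- vial_2_mid (a point): White pale-capped sample vial, 27 mm in diameter, 66 mm high, loose, standing on the near left of the bench; to be left alone. The point is on its axis, half-way up (33 mm).
- vial_3_mid (a point): Brown black-capped sample vial, 27 mm in diameter, 66 mm high, loose, standing on the near left of the bench; to be left alone. The point is on its axis, half-way up (33 mm).

How it is judged:
By the outcome, as a careful person would: the job done as asked, in the order asked, and still so for the second after the job is handed in, with the robot touching nothing.
It also fails if it takes over 50 s, if anything falls off the work surface, if the arm or the gripper's body presses on something with over 40 N, if the wrist force passes 120 N, or if a joint passes its speed limit or range.

ROBOT

A 7-joint arm with a two-finger parallel gripper is mounted at the origin on a cart in front of the work surface, level with it; the furniture and walls round the work are solid. World frame = base frame: x ahead of the robot, y to its left, z up, the work surface at z = 0. Lengths are in m, angles in rad, forces in N, time in s.
With the tool pointing down it reaches from about 0.4 to 0.925 m from the base axis. Payload 5.6 kg.
Tool frame: the origin (TCP) lies at the very end of the fingers, on their centre line; the grasp point (between the pads) lies 19 mm behind it; z points along the fingers, y is the direction in which the jaws open and shut (so a half turn about z gives the same grasp; the last joint's range is limited). The gripper opens to 85 mm and grips with 20 to 120 N. Pads are 22 mm wide; open, the fingers measure 114 mm over their backs; the gripper's body (76 mm by 85 mm) begins 54 mm behind the grasp point. The pads swing forward as they close: fully open they stand 13 mm farther back than shut.
Start: joints at [-1.305, 0.468, -0.012, 1.603, 0.006, 1.071, -0.056], TCP at [0.198, 0.619, 0.208] pointing down, gripper open.
Joint ranges: [-2.53, 2.53], [-0.31, 2.02], [-1.57, 1.55], [0.28, 2.44], [-1.29, 4.43], [0.15, 1.84], [-2.92, 2.92]. Speed limits (rad/s): [2.57, 2.57, 3.14, 3.14, 3.14, 3.14, 3.14].

INTERFACE

Orientations are given as a rotation vector (axis times angle).
In Python, from rig import get_state, read_camera, sign_off gives the robot as it stands.
- The arm moves only by the shell command python3 -m handwheel 'ROWS' [OPENING] [FORCE]. ROWS is JSON, a list that holds one entry, the list of rows, each a list of 6 numbers: the shift along the world's x, y, z in m, then the turn, a rotation vector about the world's x, y, z in rad. A call has 1 to 12 rows; each row is the pose to reach, as a shift and turn from the pose commanded when the call began; what a row does not reach only later rows make up. A row lasts 1/10 s, in which the tool goes at most 50 mm and 8.59 degrees, less where a joint would pass 70% of its speed; a pose out of reach is approached as far as the arm can. A call with a gripper value outside its range is refused whole. OPENING is the closure in counts, from 0 (fully open) to 255 (shut), set as the call begins (- or left out, the last holds). The fingers move at their own pace and stop on an object; FORCE is the grip in N (left out, the last holds). Time passes only in rows, so rows that repeat a pose let the fingers close. It gives the time, the measured TCP pose, the force and the opening at its end, in the units of the state.
- get_state(): the state, without advancing time (a new reading comes with each control period).
- read_camera(name): name is "scene" or "top"; returns a dict with "image" (420x560x3 uint8, red, green, blue), "K" (3x3 intrinsics, pixels), "k1" (the pictures are not rectified: a ray, as slopes to the right and down, at radius r is drawn at 1 + k1 r^2 times it, then the intrinsics apply), "position" and "attitude" of the camera in the world. Camera axes: x right, y down, z forward; pixel columns grow to the right and rows downward; lengths in m; the calibration is good to about 2 mm. A picture is of the moment at which its call begins. There is no depth.
- sign_off(): hands the job in, once; it reports no verdict.
The state is a dict: "time": time; "qpos": joint angles; "qd": joint speeds; "joint_torque": joint torques, N m; "ee_pos": TCP position; "eef_rot": TCP orientation; "contact_force": force on the tool from outside, world axes, zero at the start; "ft_torque": the same for the moment, N m; "width": opening from 0.0 (shut) to 1.0 (fully open).
Only numpy, scipy, OpenCV 4.12 (cv2) and the standard library are available. Lean on these libraries where they do the work, as an engineer would, in place of code of your own. Each camera call takes 0.05 s, during which the arm holds its last target. There are 200 camera calls.

## Working session

There is one attempt and no reset: what is moved stays moved. The work goes in short steps, Python scripts to look and compute and a shell command to move; the robot and the scene stay as the last step left them, time stands still between calls to the robot, and variables do not carry over. Pictures are saved under pics/ and viewed, about 8 in all and at most 12, crops included, and the job is handed in when it is done.

```bash
mkdir -p pics; ls
cat > h.py <<'E'
import numpy as np,cv2
from rig import get_state,read_camera
from scipy.spatial.transform import Rotation as R
def snap(n,f):
    c=read_camera(n); cv2.imwrite('pics/'+f,c['image'][:,:,::-1]); np.save('pics/'+f[:-4]+'.npy',c,allow_pickle=True); return c
def att(c):
    a=np.array(c['attitude']); return a if a.shape==(3,3) else (R.from_rotvec(a).as_matrix() if a.size==3 else R.from_quat(a).as_matrix())
def ray(c,u,v):
    p=cv2.undistortPoints(np.array([[[u,v]]],float),np.array(c['K']),np.array([c['k1'],0,0,0],float))[0,0]
    d=att(c)@np.array([p[0],p[1],1]); return np.array(c['position']),d
def onz(c,u,v,z):
    o,d=ray(c,u,v); return o+d*(z-o[2])/d[2]
def proj(c,P):
    q=(np.array(P,float)-c['position'])@att(c)
    return cv2.projectPoints(q.reshape(-1,1,3),np.zeros(3),np.zeros(3),np.array(c['K']),np.array([c['k1'],0,0,0],float))[0][:,0]
def load(f): return np.load('pics/'+f+'.npy',allow_pickle=True).item()
E
python3 - <<'E'
from h import *
for n in('scene','top'):
    c=snap(n,n+'0.png'); print(n,c['K'],c['k1'],c['position'],c['attitude'])
s=get_state();print(s)
E
```

```text
pics
scene [[479.61616921   0.         264.51700857]
 [  0.         479.61616921 205.99842848]
 [  0.           0.           1.        ]] -0.15898413828318128 [ 0.13497895 -0.81688008  0.63788909] [-2.06040448  0.40639846 -0.26115273]
top [[431.97703489   0.         286.66515118]
 [  0.         431.97703489 209.25428531]
 [  0.           0.           1.        ]] 0.03293784902190225 [0.3648311  0.09701908 1.39112562] [-2.14288905  2.16522326 -0.13744552]
{'time': 0.1, 'qpos': array([-1.30500375,  0.46833051, -0.01158205,  1.6035281 ,  0.00598632,
        1.07139204, -0.05630262]), 'qd': array([-0.00063878, -0.00278885, -0.0007179 , -0.00105627,  0.00025141,
       -0.00117317, -0.00152119]), 'joint_torque': array([ 8.20516234e-04, -5.33522630e+01,  2.15199427e-02, -2.51968288e+01,
        1.14332224e-02,  4.26923027e-03, -3.81246949e-06]), 'ee_pos': array([0.19745099, 0.6187205 , 0.20720815]), 'eef_rot': array([-4.83247347e-01, -3.10406368e+00,  2.54126788e-03]), 'contact_force': array([-0.23587317, -0.56779389, -0.92595376]), 'ft_torque': array([-0.03388878, -0.01015392,  0.03884716]), 'width': 1.0025858649923376}
```

View pics/scene0.png

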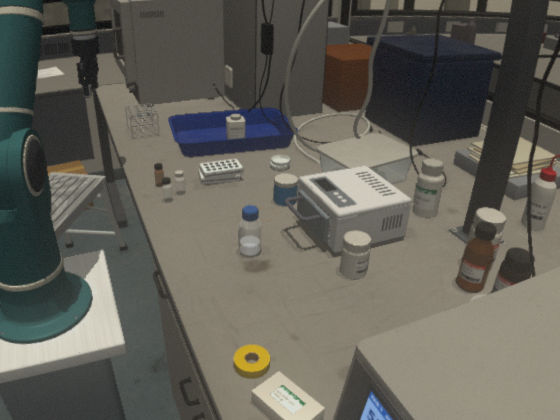

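View pics/top0.png

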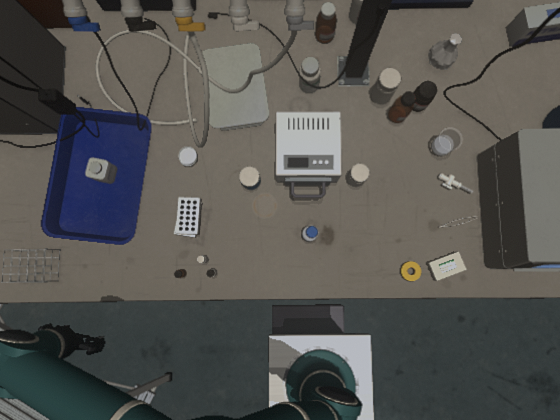

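The top view shows the bottle (blue cap) at about (310,233) in front of the tray. The incubator top is around (308,148) and its handle around (308,192). The tub is at (250,177) to the left, the jar at (359,174) to the right, and the vials at about (181,272), (202,259) and (211,273).

Run:
```python
from h import *
t=load('top0');s=load('scene0')
hsv=cv2.cvtColor(t['image'],cv2.COLOR_RGB2HSV)
def comp(m,x0,y0,x1,y1):
    k=np.zeros_like(m);k[y0:y1,x0:x1]=m[y0:y1,x0:x1]
    n,l,st,ce=cv2.connectedComponentsWithStats(k); i=1+np.argmax(st[1:,4]); return (l==i).astype(np.uint8),st[i],ce[i]
# incubator top
m=((hsv[...,2]>165)&(hsv[...,1]<40)).astype(np.uint8)
k,st,ce=comp(m,260,100,345,205); k=cv2.morphologyEx(k,cv2.MORPH_CLOSE,np.ones((15,15)))
ct=max(cv2.findContours(k,0,2)[0],key=cv2.contourArea); b=cv2.boxPoints(cv2.minAreaRect(ct)); print('incub',st,b.round(1))
W=np.array([onz(t,*p,.115) for p in b]); print(W.round(4)); print('sides',[np.linalg.norm(W[i]-W[i-1]).round(4) for i in range(4)],W.mean(0).round(4))
for i in range(4):
    d=W[i]-W[i-1]; print('ang',np.degrees(np.arctan2(d[1],d[0])).round(2))
m=((hsv[...,0]>95)&(hsv[...,0]<130)&(hsv[...,1]>100)).astype(np.uint8)
k,st,ce=comp(m,295,220,326,246); print('cap top',st,ce,onz(t,*ce,.112).round(4))
h2=cv2.cvtColor(s['image'],cv2.COLOR_RGB2HSV)
m=((h2[...,0]>95)&(h2[...,0]<130)&(h2[...,1]>100)).astype(np.uint8)
k,st,c2=comp(m,235,200,265,226); print('cap scene',st,c2,onz(s,*c2,.105).round(4))
o1,d1=ray(t,*ce);o2,d2=ray(s,*c2)
a=np.linalg.lstsq(np.c_[d1,-d2],o2-o1,rcond=None)[0];print('2view',o1+d1*a[0],o2+d2*a[1])
for n,(x,y),z in(('tub',(250,177),.07),('jar',(359,174),.09)):print(n,onz(t,x,y,z).round(3))
for p in((181,272),(202,259),(211,273)):print('vial',onz(t,*p,.066).round(3))
g=cv2.resize(t['image'][95:255,225:385],None,fx=3.7,fy=3.7,interpolation=cv2.INTER_CUBIC)
g2=cv2.resize(s['image'][140:280,220:430],None,fx=3.7,fy=3.7,interpolation=cv2.INTER_CUBIC)
cv2.imwrite('pics/c1.png',g[:,:,::-1]);cv2.imwrite('pics/c2.png',g2[:,:,::-1])
```

```text
incub [ 276  112   65   63 2983] [[276. 112.]
 [340. 112.]
 [340. 174.]
 [276. 174.]]
[[ 0.831   0.1276  0.115 ]
 [ 0.8287 -0.0683  0.115 ]
 [ 0.6355 -0.0635  0.115 ]
 [ 0.6376  0.1291  0.115 ]]
sides [np.float64(0.1934), np.float64(0.1959), np.float64(0.1933), np.float64(0.1925)] [0.7332 0.0312 0.115 ]
ang -0.42
ang -90.67
ang 178.58
ang 89.37
cap top [307 226  10  11  90] [311.5        231.37777778] [0.4637 0.0251 0.112 ]
cap scene [243 206  14   9  89] [249.69662921 209.53932584] [0.4709 0.0364 0.105 ]
2view [0.46369741 0.02510704 0.11234419] [0.46611422 0.02430066 0.11257639]
tub [0.639 0.211 0.07 ]
jar [ 0.64  -0.125  0.09 ]
vial [0.348 0.42  0.066]
vial [0.387 0.357 0.066]
vial [0.344 0.329 0.066]
```

View pics/c1.png

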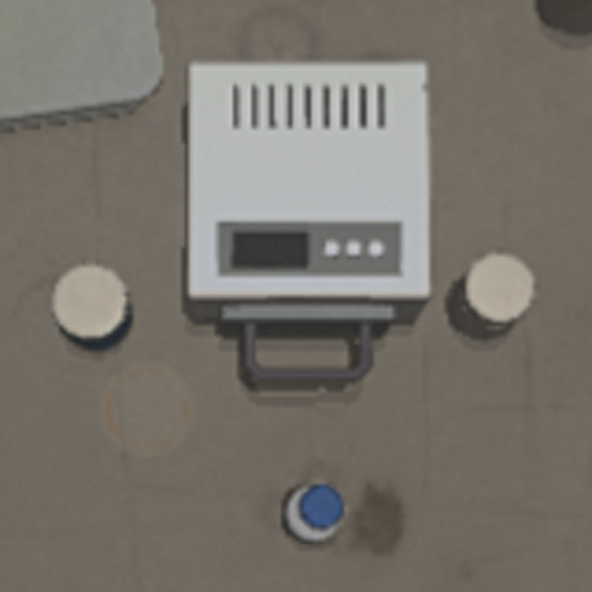

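The crop confirms it: only the bottle stands in front of the handle. The handle bar is at about crop (308,377), the front edge of the housing is level at crop row ~297, and the tub and jar sit at the two sides.

Run:
```python
from h import *
t=load('top0')
g=cv2.cvtColor(t['image'],cv2.COLOR_RGB2GRAY).astype(float)
def edge(line,a,b,rng,z):
    # strongest gradient along rows/cols
    P=[]
    for i in rng:
        p=(g[a:b,i] if line=='h' else g[i,a:b]); d=np.abs(np.diff(p)); j=d.argmax(); w=d[max(j-1,0):j+2]; s=a+.5+(np.arange(max(j-1,0),max(j-1,0)+len(w))*w).sum()/w.sum()
        P.append(onz(t,*((i,s) if line=='h' else (s,i)),z))
    P=np.array(P)[:,:2]; l=cv2.fitLine(P.astype(np.float32),cv2.DIST_HUBER,0,1e-3,1e-3).ravel(); return l, np.degrees(np.arctan2(l[1],l[0]))
for n,a in (('front',('h',171,180,range(282,336),.115)),('back',('h',107,117,range(282,336),.115)),('left',('v',271,281,range(120,168),.115)),('right',('v',336,345,range(120,168),.115))):
    l,an=edge(*a);print(n,l[2:].round(4),an.round(2))
# handle bar: darkest row in columns
P=[]
for i in range(296,321):
    p=g[188:204,i]; w=np.clip(75-p,0,None); P.append((i,188+(np.arange(16)*w).sum()/max(w.sum(),1e-6)))
print(g[186:204,300:316:5].astype(int).T)
Q=np.array([onz(t,*p,.086)for p in P]);l=np.polyfit(Q[:,1],Q[:,0],1);print('bar x at y=.03',np.polyval(l,.03).round(4),'slope',l[0].round(4))
row=g[192,280:336].astype(int);print(row)
m=np.where(row<72)[0]+280;print('legs',m.min(),m.max(),onz(t,m.min(),192,.086),onz(t,m.max(),192,.086))
```

```text
front [0.6347 0.0367] 89.6
back [0.8311 0.0339] 89.41
left [0.728  0.1298] -0.56
right [ 0.7187 -0.0668] -0.85
[[ 69  96  94  98 108 109 109 107  88  75  78  64  66  64  80 105  93  91]
 [ 69  97  96  97 108 108 108 105  87  73  78  65  65  64  80 107  93  91]
 [ 68  95  93  97 107 107 108 103  86  76  78  65  64  65  81 103  94  95]
 [ 68  96  96  98 108 109 108 105  85  74  78  66  65  65  74  93  94  96]]
bar x at y=.03 0.5701 slope -0.1024
[109 110 109 110 108 109 108 110 110  76  52  67  83  76  98 108 108 108
 109 109 109 110 108 107 108 108 109 108 109 109 108 108 108 108 108 108
 109 111 111  78  56  52  66  75  72  74 104 108 107 106 106 107 108 108
 107 106]
legs 290 322 [0.58718297 0.08731283 0.086     ] [ 0.58613363 -0.01063117  0.086     ]
```

```bash
python3 -m handwheel '[[[0.02,-0.04,0,0,0,-0.12],[0.04,-0.09,0,0,0,-0.24],[0.06,-0.13,0,0,0,-0.36],[0.08,-0.18,0,0,0,-0.48],[0.1,-0.22,0,0,0,-0.6],[0.12,-0.27,0,0,0,-0.72],[0.14,-0.31,0,0,0,-0.84],[0.16,-0.36,0,0,0,-0.96],[0.18,-0.4,0,0,0,-1.08],[0.2,-0.44,0,0,0,-1.15],[0.2,-0.44,0,0,0,-1.15]]]' 0 40
```

```text
time: 1.2
ee_pos: [0.3996, 0.1738, 0.2083]
eef_rot: [2.106, 2.33, -0.0]
contact_force: [0.5, 0.1, 0.1]
width: 1.004
```

```bash
python3 -m handwheel '[[[0.02,-0.04,0,0,0,-0.05],[0.04,-0.085,0,0,0,-0.11],[0.066,-0.13,0,0,0,-0.11],[0.066,-0.149,0,0,0,-0.11],[0.066,-0.149,0,0,0,-0.11],[0.066,-0.149,-0.03,0,0,-0.11],[0.066,-0.149,-0.06,0,0,-0.11],[0.066,-0.149,-0.07,0,0,-0.11],[0.066,-0.149,-0.07,0,0,-0.11]]]' 0 40
python3 - <<'E'
from h import *
snap('scene','s1.png'); c=load('s1'); s=get_state(); print(s['ee_pos'],R.from_rotvec(s['eef_rot']).as_matrix().round(3))
print(proj(c,[.465,.025,0]),proj(c,[.465,.025,.115]),proj(c,s['ee_pos']))
cv2.imwrite('pics/s1c.png',cv2.resize(c['image'][100:300,150:400],None,fx=3,fy=3)[:,:,::-1])
E
```

```text
time: 2.1
ee_pos: [0.4623, 0.0312, 0.1369]
eef_rot: [-2.216, -2.224, 0.005]
contact_force: [0.8, -0.5, -0.2]
width: 0.999
[0.46339251 0.03101266 0.13808301] [[-0.003  1.    -0.001]
 [ 1.     0.003 -0.   ]
 [-0.    -0.001 -1.   ]]
[[249.00940009 251.81267663]] [[249.1061097  208.51884959]] [[247.42798491 198.11229296]]
```

View pics/s1c.png

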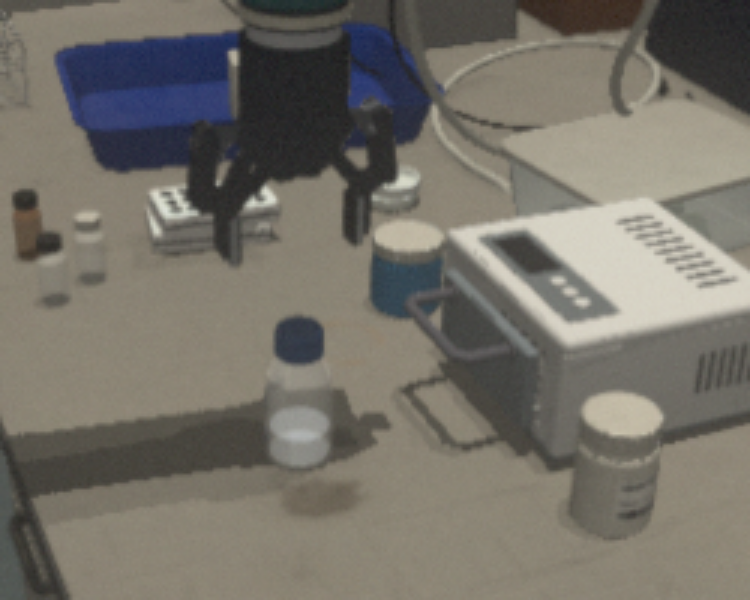

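The scene crop shows the bottle upright at crop (300,400), with the open fingertips at (235,262) and (355,243). The tips look slightly higher or farther away than projected, so I'll check from the top before descending.

Run:
```python
from h import *
c=load('s1')
for z in(.138,.151,.16):print(z,[onz(c,150+x/3,100+y/3,z).round(3) for x,y in((235,262),(355,243))])
t=snap('top','t1.png');s=get_state();print(s['ee_pos'])
print((proj(t,[s['ee_pos'],s['ee_pos']+[0,0,.1],[.465,.025,.115]])-[225,120])*4)
cv2.imwrite('pics/t1c.png',cv2.resize(t['image'][120:270,225:400],None,fx=4,fy=4)[:,:,::-1])
```

```text
0.138 [array([0.441, 0.094, 0.138]), array([0.538, 0.091, 0.138])]
0.151 [array([0.434, 0.07 , 0.151]), array([0.528, 0.067, 0.151])]
0.16 [array([0.428, 0.054, 0.16 ]), array([0.521, 0.051, 0.16 ])]
[0.46411564 0.03094714 0.13878976]
[[339.9424611  442.1852625 ]
 [347.62929143 430.26941177]
 [346.31037183 443.47223955]]
```

View pics/t1c.png

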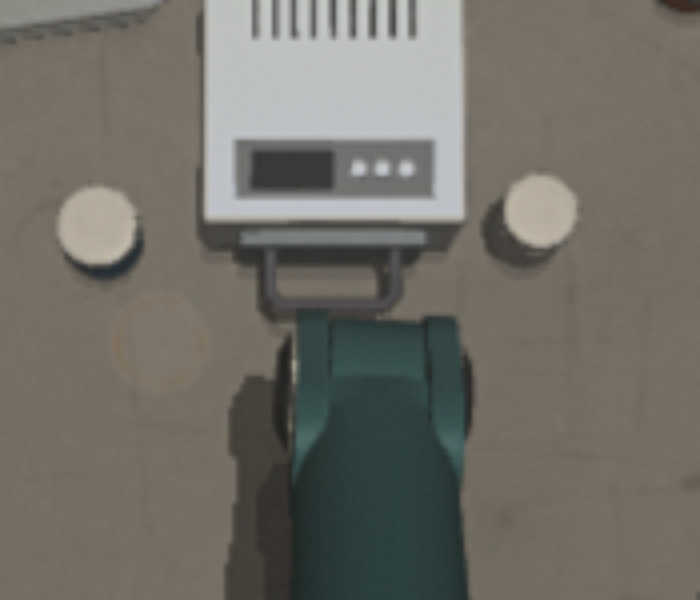

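Top view: the forearm hides the gripper and the bottle, so it settles nothing. I'll check the tool height in the scene view instead, with the jaws part-closed.

```bash
python3 -m handwheel '[[[0,0,0,0,0,0],[0,0,0,0,0,0],[0,0,0,0,0,0],[0,0,0,0,0,0],[0,0,0,0,0,0],[0,0,0,0,0,0],[0,0,0,0,0,0],[0,0,0,0,0,0]]]' 230 40
python3 - <<'E'
from h import *
c=snap('scene','s2.png'); s=get_state(); e=s['ee_pos'];print(e)
Q=proj(c,[e,e+[0,0,.013],e+[0,0,.073]]);print((Q-[200,120])*6)
g=cv2.resize(c['image'][120:220,200:300],None,fx=6,fy=6)
cv2.imwrite('pics/s2c.png',g[:,:,::-1])
E
```

```text
time: 3.0
ee_pos: [0.4636, 0.0302, 0.1381]
eef_rot: [2.219, 2.223, -0.0]
contact_force: [0.1, 0.4, -0.1]
width: 0.099
[0.46357617 0.03020658 0.13806186]
[[285.85117681 469.6433179 ]
 [285.89035147 437.82278957]
 [286.13202416 285.83543759]]
```

View pics/s2c.png

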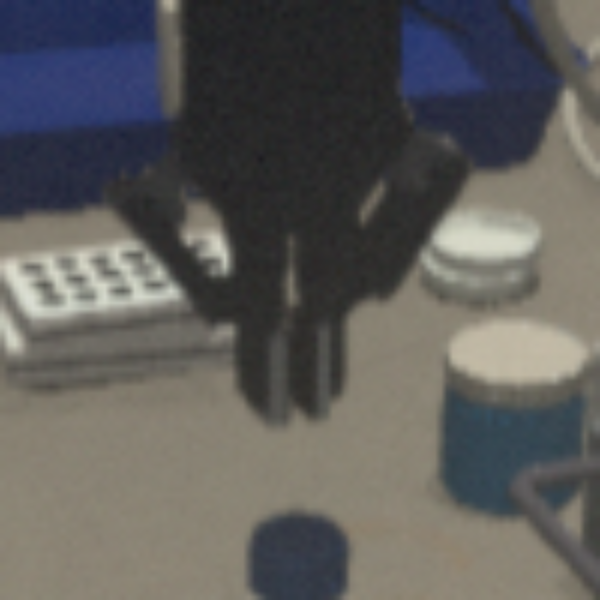

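Tips (nearly shut) are at crop (298,420), but the reported TCP projects to (286,470). Either the tool really sits about 19 mm higher than reported, or the reading or camera is biased. I'll compute the offset.

Run:
```python
from h import *
c=load('s2')
o,d=ray(c,200+298/6,120+421/6)
for y in(.025,.03,.035):print(y,(o+d*(y-o[1])/d[1]).round(4))
# check scene camera on tabletop objects seen by both: incubator top corners, tub, jar, vials
t=load('top0')
P=[(.6347-.0,.1295,.115),(.633,-.0665,.115),(.8311,.1275,.115),(.8311,-.0685,.115),(.639,.211,.07),(.64,-.125,.09)]
print(proj(c,P).round(1))
g=cv2.resize(load('scene0')['image'][140:280,265:445],None,fx=4,fy=4)
for p in proj(c,P):cv2.drawMarker(g,tuple(((p-[265,140])*4).astype(int).tolist()),(255,0,0),cv2.MARKER_CROSS,14,1)
cv2.imwrite('pics/v.png',g[:,:,::-1])
```

```text
0.025 [0.4662 0.025  0.16  ]
0.03 [0.4681 0.03   0.1571]
0.035 [0.4701 0.035  0.1543]
[[297.6 176.5]
 [337.3 214.3]
 [364.6 165.3]
 [411.  198.9]
 [284.6 178.7]
 [353.2 237.2]]
```

View pics/v.png

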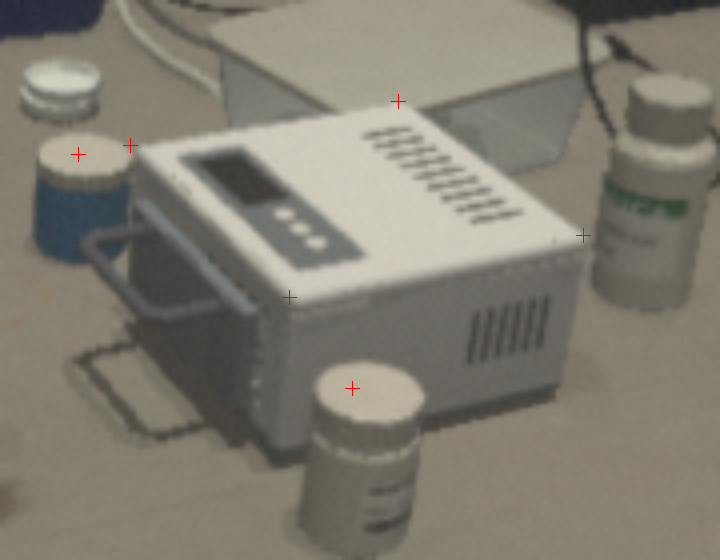

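The camera check agrees to 1–4 px, vertically within 1–2 px. So the tool sits about 19 mm higher than reported. I'll descend in two stages, first to a height that is safe under either reading, and look again.

```bash
python3 -m handwheel '[[[0,-0.005,0,0,0,0],[0,-0.005,0,0,0,0],[0,-0.005,0,0,0,0],[0,-0.005,0,0,0,0],[0,-0.005,0,0,0,0],[0,-0.005,0,0,0,0],[0,-0.005,0,0,0,0],[0,-0.005,-0.03,0,0,0],[0,-0.005,-0.06,0,0,0],[0,-0.005,-0.09,0,0,0],[0,-0.005,-0.09,0,0,0],[0,-0.005,-0.09,0,0,0]]]' 0 40
python3 - <<'E'
from h import *
c=snap('scene','s3.png'); s=get_state(); e=s['ee_pos'];print(e)
print((proj(c,[e,e+[0,0,.073],e+[0,0,.013],e+[0,0,.032]])-[200,140])*5)
g=cv2.resize(c['image'][140:260,200:320],None,fx=5,fy=5)
cv2.imwrite('pics/s3c.png',g[:,:,::-1])
E
```

```text
time: 4.25
ee_pos: [0.4636, 0.0249, 0.0483]
eef_rot: [-2.22, -2.223, 0.002]
contact_force: [-0.1, 0.0, 1.0]
width: 0.999
[0.46437392 0.0250905  0.04901402]
[[243.85058443 469.89890226]
 [244.14851824 328.76331392]
 [243.89592442 445.48382213]
 [243.96800817 409.2461951 ]]
```

View pics/s3c.png

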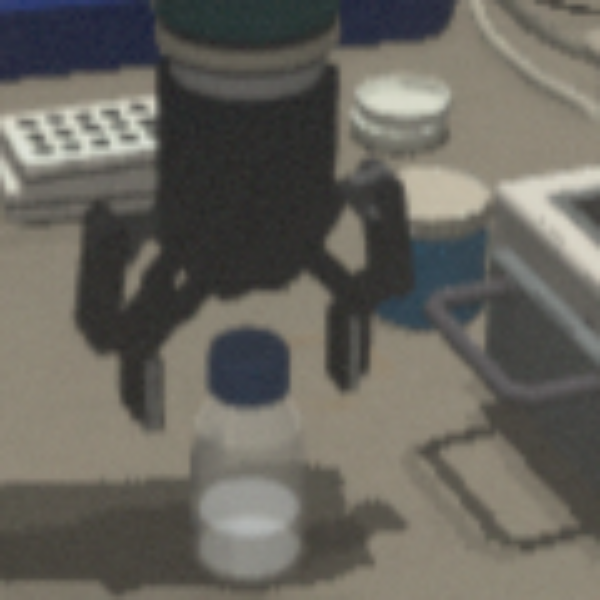

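The bottle is centred under the tool: cap at crop (248,365), fingertips at (150,425) and (348,385). The gripper body's underside is at row ~295, about 22 mm above the cap, so the 19 mm offset holds. I'll go down 18 mm more, gently, and watch the force.

```bash
python3 -m handwheel '[[[0,0,-0.005,0,0,0],[0,0,-0.01,0,0,0],[0,0,-0.014,0,0,0],[0,0,-0.018,0,0,0],[0,0,-0.018,0,0,0],[0,0,-0.018,0,0,0]]]' 0 40
```

```text
time: 4.9
ee_pos: [0.4635, 0.0252, 0.03]
eef_rot: [-2.219, -2.223, 0.0]
contact_force: [0.1, -0.8, -0.7]
width: 1.003
```

```bash
python3 -m handwheel '[[[0,0,0,0,0,0],[0,0,0,0,0,0],[0,0,0,0,0,0],[0,0,0,0,0,0],[0,0,0,0,0,0],[0,0,0,0,0,0],[0,0,0,0,0,0],[0,0,0,0,0,0]]]' 200 35
```

```text
time: 5.7
ee_pos: [0.464, 0.0253, 0.0305]
eef_rot: [2.219, 2.223, 0.001]
contact_force: [0.0, -0.0, 4.9]
width: 0.567
```

```bash
python3 -m handwheel '[[[0,0,0.01,0,0,0],[0,0,0.025,0,0,0],[0,0,0.04,0,0,0],[0,0,0.04,0,0,0]]]' 200 35
python3 - <<'E'
from h import *
c=snap('scene','s4.png')
cv2.imwrite('pics/s4c.png',cv2.resize(c['image'][140:260,200:320],None,fx=4,fy=4)[:,:,::-1])
E
```

```text
time: 6.1
ee_pos: [0.4646, 0.0254, 0.0716]
eef_rot: [2.218, 2.222, 0.004]
contact_force: [0.4, -0.5, -2.6]
width: 0.564
```

View pics/s4c.png

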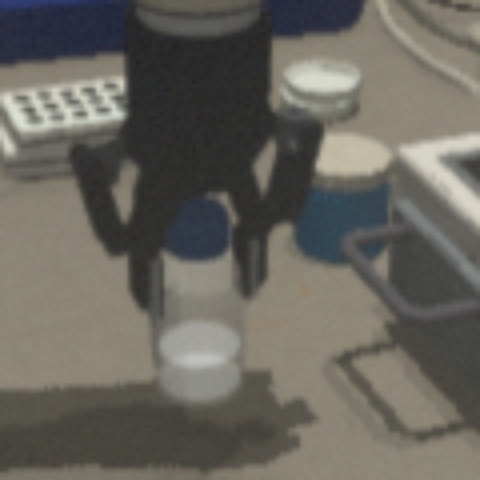

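The bottle is lifted and upright in the jaws, and the measured force fits about 0.27 kg. Next I'll carry it 0.19 m to the right.

```bash
python3 -m handwheel '[[[0,-0.01,0,0,0,0],[0.002,-0.03,0,0,0,0],[0.004,-0.06,0,0,0,0],[0.007,-0.09,0,0,0,0],[0.007,-0.12,0,0,0,0],[0.007,-0.15,0,0,0,0],[0.007,-0.175,0,0,0,0],[0.007,-0.188,0,0,0,0],[0.007,-0.191,0,0,0,0],[0.007,-0.191,0,0,0,0]]]'
python3 -m handwheel '[[[0,0,-0.012,0,0,0],[0,0,-0.024,0,0,0],[0,0,-0.032,0,0,0],[0,0,-0.036,0,0,0],[0,0,-0.039,0,0,0],[0,0,-0.04,0,0,0],[0,0,-0.04,0,0,0]]]'
```

```text
time: 7.15
ee_pos: [0.4701, -0.1654, 0.0696]
eef_rot: [-2.219, -2.222, 0.001]
contact_force: [0.1, -0.3, -2.2]
width: 0.567
time: 7.85
ee_pos: [0.4703, -0.1657, 0.0306]
eef_rot: [-2.219, -2.223, -0.0]
contact_force: [-2.9, 0.6, 3.8]
width: 0.564
```

```bash
python3 -m handwheel '[[[0,0,0,0,0,0],[0,0,0,0,0,0],[0,0,0,0,0,0],[0,0,0,0,0,0],[0,0,0,0,0,0],[0,0,0,0,0,0],[0,0,0.01,0,0,0],[0,0,0.04,0,0,0],[0,0,0.08,0,0,0],[0,0,0.12,0,0,0],[0,0,0.14,0,0,0],[0,0,0.14,0,0,0]]]' 0
python3 - <<'E'
from h import *
c=snap('scene','s5.png');s=get_state();print(s['ee_pos'])
h2=cv2.cvtColor(c['image'],cv2.COLOR_RGB2HSV)
m=((h2[...,0]>95)&(h2[...,0]<130)&(h2[...,1]>100)).astype(np.uint8); 
p=proj(c,[.471,-.166,.108])[0].astype(int);print(p)
k=np.zeros_like(m);k[p[1]-30:p[1]+30,p[0]-25:p[0]+25]=m[p[1]-30:p[1]+30,p[0]-25:p[0]+25]
n,l,st,ce=cv2.connectedComponentsWithStats(k);i=1+np.argmax(st[1:,4]);print(st[i],ce[i],onz(c,*ce[i],.105))
# subpixel handle in scene: mask dark bar in original
s0=load('scene0');cv2.imwrite('pics/s5c.png',cv2.resize(c['image'][160:300,200:400],None,fx=4,fy=4)[:,:,::-1])
E
```

```text
time: 9.05
ee_pos: [0.4727, -0.1664, 0.1737]
eef_rot: [2.216, 2.22, 0.007]
contact_force: [0.0, 0.9, 0.2]
width: 1.0
[ 0.47150031 -0.16581381  0.17178529]
[289 258]Traceback (most recent call last):
  File "<stdin>", line 7, in <module>
    return _wrapfunc(a, 'argmax', axis=axis, out=out, **kwds)
    return bound(*args, **kwds)
ValueError: attempt to get argmax of an empty sequence
```

The cap mask failed because the cap is in the gripper's shadow, so I'll check the bottle once the arm has moved away. Now I'll hover over the handle with the jaws about 36 mm open.

```bash
python3 -m handwheel '[[[0.01,0.03,0.01,0,0,0],[0.025,0.06,0.01,0,0,-0.01],[0.04,0.09,0.01,0,0,-0.01],[0.06,0.12,0.01,0,0,-0.01],[0.08,0.155,0.01,0,0,-0.01],[0.095,0.185,0.01,0,0,-0.01],[0.1,0.199,0.01,0,0,-0.01],[0.1,0.199,-0.02,0,0,-0.01],[0.1,0.199,-0.05,0,0,-0.01],[0.1,0.199,-0.065,0,0,-0.01],[0.1,0.199,-0.065,0,0,-0.01],[0.1,0.199,-0.065,0,0,-0.01]]]' 148 30
python3 - <<'E'
from h import *
c=snap('scene','s6.png');s=get_state();e=s['ee_pos'];print(e)
f=4;print((proj(c,[e+[0,0,.019],[.572,.033,.084],[.471,-.166,0],[.471,-.166,.115]])-[210,140])*f)
cv2.imwrite('pics/s6c.png',cv2.resize(c['image'][140:290,210:400],None,fx=f,fy=f)[:,:,::-1])
E
```

```text
time: 10.3
ee_pos: [0.5707, 0.0325, 0.1054]
eef_rot: [2.231, 2.211, -0.0]
contact_force: [1.0, -0.0, 1.0]
width: 0.421
[0.57135165 0.03269171 0.10610381]
[[327.17779012 218.22791532]
 [324.6469858  280.69458408]
 [306.73245546 650.00279536]
 [317.34479267 462.74540777]]
```

View pics/s6c.png

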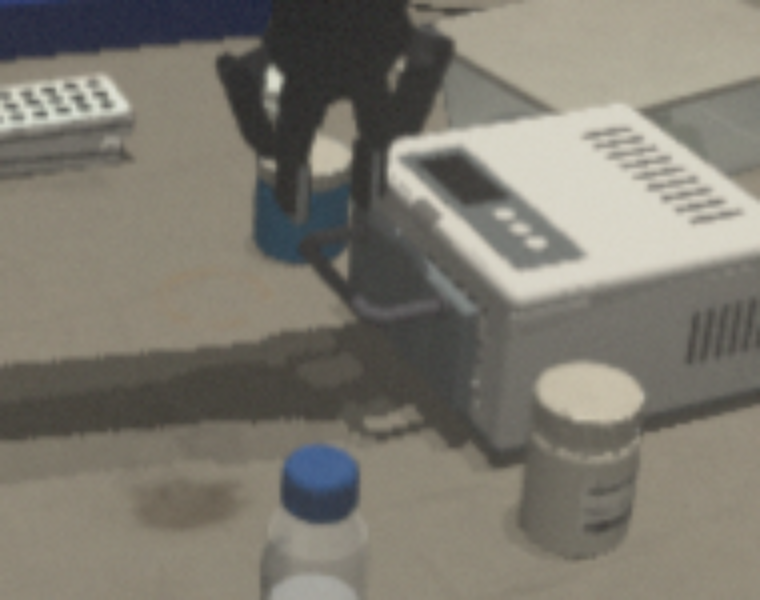

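The bottle stands upright at its new place: cap top at crop (322,460), predicted (317,463). The handle bar runs from crop (305,245) to (360,310). The fingers straddle its line, and tool and bar show the same +8 px camera offset, so they are aligned. Descending.

```bash
python3 -m handwheel '[[[0,0,-0.015,0,0,0],[0,0,-0.03,0,0,0],[0,0,-0.045,0,0,0],[0,0,-0.055,0,0,0],[0,0,-0.06,0,0,0],[0,0,-0.06,0,0,0]]]' 148 30
```

```text
time: 10.95
ee_pos: [0.57, 0.0331, 0.044]
eef_rot: [-2.23, -2.212, 0.002]
contact_force: [-0.5, -0.3, -0.2]
width: 0.422
```

```bash
python3 -m handwheel '[[[0,0,0,0,0,0],[0,0,0,0,0,0],[0,0,0,0,0,0],[0,0,0,0,0,0],[0,0,0,0,0,0],[0,0,0,0,0,0]]]' 250 40
```

```text
time: 11.55
ee_pos: [0.5716, 0.0332, 0.0459]
eef_rot: [2.229, 2.211, 0.003]
contact_force: [2.1, -1.0, 5.4]
width: 0.097
```

The jaws hold the bar: they stopped at about 8–10 mm, short of the commanded closure. Pulling.

```bash
python3 -m handwheel '[[[-0.008,0,0,0,0,0],[-0.02,0,0,0,0,0],[-0.035,0,0,0,0,0],[-0.05,0,0,0,0,0],[-0.065,0.001,0,0,0,0],[-0.08,0.001,0,0,0,0],[-0.095,0.001,0,0,0,0],[-0.105,0.001,0,0,0,0],[-0.11,0.001,0,0,0,0],[-0.11,0.001,0,0,0,0]]]'
```

```text
time: 12.55
ee_pos: [0.4591, 0.0344, 0.0458]
eef_rot: [-2.229, -2.211, 0.0]
contact_force: [-2.2, -0.4, 12.2]
width: 0.097
```

```bash
python3 -m handwheel '[[[-0.004,0,0,0,0,0],[-0.008,0,0,0,0,0],[-0.012,0,0,0,0,0],[-0.012,0,0,0,0,0]]]';python3 -m handwheel '[[[-0.003,0,0,0,0,0],[-0.003,0,0,0,0,0]]]'
```

```text
time: 12.95
ee_pos: [0.448, 0.0346, 0.0458]
eef_rot: [-2.23, -2.212, -0.001]
contact_force: [-0.6, -0.0, 11.4]
width: 0.098
time: 13.15
ee_pos: [0.4465, 0.0346, 0.0458]
eef_rot: [2.229, 2.211, 0.004]
contact_force: [4.1, -0.2, 6.6]
width: 0.094
```

```bash
for i in 1 2; do python3 -m handwheel '[[[-0.003,0,0,0,0,0],[-0.003,0,0,0,0,0],[-0.003,0,0,0,0,0]]]' | grep -E 'ee_pos|force|width'; done
```

```text
ee_pos: [0.4467, 0.0345, 0.0459]
contact_force: [12.4, 0.2, -3.0]
width: 0.098
ee_pos: [0.4468, 0.0345, 0.046]
contact_force: [20.7, 0.7, -15.8]
width: 0.099
```

It's at the stop: x stays at 0.4467 while the pull force climbs from 4 to 21 N. I'll relax the pull, open the jaws and lift away.

```bash
python3 -m handwheel '[[[0.003,0,0,0,0,0],[0.007,0,0,0,0,0],[0.007,0,0,0,0,0]]]' | grep -E 'ee_pos|force|width'; python3 -m handwheel '[[[0,0,0,0,0,0],[0,0,0,0,0,0],[0,0,0,0,0,0],[0,0,0,0,0,0],[0,0,0,0,0,0],[0,0,0,0,0,0]]]' 150 | grep -E 'ee_pos|force|width'; python3 -m handwheel '[[[0,0,0.015,0,0,0],[0,0,0.04,0,0,0],[0,0,0.08,0,0,0],[0,0,0.12,0,0,0],[0,0,0.16,0,0,0],[0,0,0.2,0,0,0],[0,0,0.2,0,0,0]]]'
```

```text
ee_pos: [0.447, 0.0346, 0.0458]
contact_force: [2.7, -0.0, 10.5]
width: 0.096
ee_pos: [0.4464, 0.0342, 0.045]
contact_force: [-0.5, -0.2, 0.9]
width: 0.413
time: 15.35
ee_pos: [0.4498, 0.0347, 0.2499]
eef_rot: [2.227, 2.21, 0.015]
contact_force: [0.8, -0.3, -0.7]
width: 0.411
```

```bash
python3 -m handwheel '[[[-0.01,0.04,0,0,0,0.1],[-0.02,0.08,0,0,0,0.2],[-0.03,0.12,0,0,0,0.3],[-0.04,0.16,0,0,0,0.4],[-0.06,0.2,0,0,0,0.5],[-0.08,0.24,0,0,0,0.6],[-0.1,0.28,0,0,0,0.7],[-0.12,0.32,0,0,0,0.8],[-0.14,0.36,0,0,0,0.9],[-0.17,0.4,0,0,0,1.0],[-0.19,0.44,0,0,0,1.1],[-0.2,0.47,0,0,0,1.15]]]'
python3 - <<'E'
from h import *
t=snap('top','t9.png');c=snap('scene','s9.png');t0=load('top0')
I=t['image'];hsv=cv2.cvtColor(I,cv2.COLOR_RGB2HSV);m=((hsv[...,0]>95)&(hsv[...,0]<130)&(hsv[...,1]>100)).astype(np.uint8)
k=np.zeros_like(m);k[215:255,340:400]=m[215:255,340:400];n,l,st,ce=cv2.connectedComponentsWithStats(k)
for i in range(1,n):
    if st[i,4]>20:print('cap',ce[i],onz(t,*ce[i],.112))
d=np.abs(I.astype(int)-t0['image']).sum(2)
for n,(x0,y0,x1,y1) in dict(tub=(235,163,265,192),jar=(345,160,374,190),vials=(172,252,220,282),house=(276,112,340,170)).items():print(n,'diff',d[y0:y1,x0:x1].mean())
g=cv2.cvtColor(I,cv2.COLOR_RGB2GRAY);print('column 308 rows 225-250',g[225:250,308],'z.084 row235,240',onz(t,308,235,.084)[0],onz(t,308,240,.084)[0])
a=cv2.resize(I[100:290,160:400],None,fx=2.4,fy=2.4);b=cv2.resize(c['image'][130:290,150:430],None,fx=576/280,fy=576/280)
b=b[:,:576];v=np.vstack([cv2.resize(a,(400,316)),cv2.resize(b,(480,274))[:,:400]]) if 0 else np.hstack([cv2.resize(a,(400,316)),cv2.resize(b,(400,316))])
cv2.imwrite('pics/f.png',v[:,:,::-1])
E
```

```text
time: 16.55
ee_pos: [0.2433, 0.5063, 0.2439]
eef_rot: [-0.657, -3.07, 0.002]
contact_force: [0.8, 0.5, -0.0]
width: 0.411
cap [375.60869565 228.54347826] [ 0.47024479 -0.16489598  0.112     ]
tub diff 3.9172413793103447
jar diff 5.302298850574712
vials diff 3.0208333333333335
house diff 4.771551724137931
column 308 rows 225-250 [ 59  87  88  84  89 102 105 106 107 109 111 103  76  84  65  67  94  91
  94 106 106 106 104 105 105] z.084 row235,240 0.4550174292725728 0.4399020840024697
```

View pics/f.png

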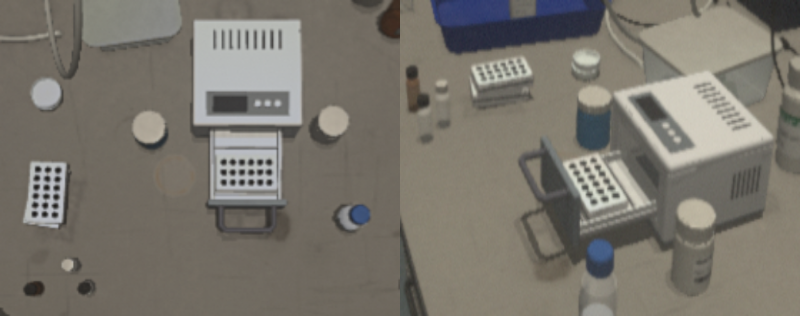

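The final picture shows the tray fully out with its tube block visible. The bar is at x ≈ 0.445, where the stop should put it. The bottle stands upright at the right (left panel, about (352,217)), and the tub, jar and vials are unchanged.

```bash
python3 -c "
from rig import sign_off
print(sign_off())"
```

```text
the job is handed in; nothing more can be done
None
```

The bottle is out of the tray's way and the tray is pulled out to its stop. I handed the job in at about 16.7 s; no verdict is reported.

- **Bottle:** it was the container in the way. I lifted it and set it down about 0.19 m to the right, at world (0.470, -0.165). That is about x = -0.26 and 0.20 m right of the middle line in the incubator's frame, inside the free zone. The last pictures show it standing upright.
- **Tray:** I pulled it by its handle over a measured 0.125 m, plus whatever it was already open at the start. It stopped at x = 0.447, where the pull force rose to about 21 N without further movement. In the last picture the bar is at x ≈ 0.445, as expected for fully open.
- **Everything else:** the tub, jar, vials and incubator show no change between the first and last top pictures. The arm is back at the left, touching nothing.

**Checks that disagreed or failed:**
- The reported TCP height was about 19 mm lower than the fingertips seen in the scene camera. I corrected for this in both grasps, and both held.
- Points located with the top camera appeared 1–4 px to one side in the scene camera, which I allowed for.
- One check of the bottle's cap failed because it was in the gripper's shadow; later pictures covered it.

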